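Hook the refill carton out from under the bridge

TASK

Pick up the black-handled pull hook, reach its blade in under the low wooden bridge, drop it behind the front wall of the green sweet carton, and draw the carton out along the rails until it is flush against the dark stop bar and holds the red stock button in; once it is up against the bar keep a light steady pull of 5 to 12 N on it for a second (pressing it on the bar with over 15 N is too rough). Then unhook without shoving the carton back, and stand the hook on the open counter clear of the station. Move the carton only with the hook, keep it level, and leave the station's jars and the other things where they are.

Things in the scene. Friction and masses are not known exactly. Their poses are not given: they have to be found in the camera images.
- station: Fixed stock station. Origin on the counter, mid-width, below the bridge's front edge; x points in under the bridge, y across. Two aluminium rails, 12 mm high, run from the bridge out to x = -170 mm, 124 mm apart inside; no floor, the carton slides on the counter. A stop bar is clamped across the rails, its place not reported (see stock_button).
- bridge (a point): Centre of the top of the wooden bridge, 118 mm above the counter, 80 mm in from the station's origin. Roof 164 mm (x) x 150 mm (y), its underside 106 mm above the counter, on two side walls 124 mm apart inside. Two sweet jars, 100 mm tall, stand on it.
- stock_button (a joint): Red button in the dark stop bar's face, 8 mm up: 0 = out (6 mm proud of the bar), 0.006 m = pressed flush by a carton against the bar; light spring (0.3 N), cannot push the carton away. Bar: rigid, 14 mm high and thick, black end knobs 23 mm high; its face towards the bridge is set anew between station x = -130 and -102 mm: see or feel it.
- carton: Open green carton, 95 (x) x 110 (y) x 60 mm, 0.18 to 0.31 kg, slides at 0.5 to 2 N. Origin: centre of its underside. x points to the 60 mm high back wall; the front wall (37 mm high, outer face x = -48, inner face -46 mm) faces the stop bar. Side walls 45 mm high; filled to 20 mm. Starts wholly under the bridge, roughly square to the rails.
- hook_grip (a point): Centre of the pull hook's black handle, 100 (x) x 22 (y) x 24 mm, 32 mm above the counter as it stands; x points along the shaft to the blade, z up. Hook weighs 150 g. A foot 12 x 40 mm at x = -40 mm reaches down to the counter, level with the blade's edge. Steel shaft 12 mm wide, 6 mm thick, underside 28 mm above that edge.
- hook_tip (a point): Middle of the lower edge of the hook's steel blade, 140 mm ahead of and 32 mm below the handle's centre: blade 30 mm wide (y), 4 mm thick (x, this point at mid thickness), reaching 34 mm up. Same axes as the handle.
- jar_red: Sweet jar with red lid, 64 mm wide, 100 mm tall, on the bridge. Origin at the centre of its underside. Leave it alone.
- jar_white: Sweet jar with white lid, 64 mm wide, 100 mm tall, on the bridge. Origin at the centre of its underside. Leave it alone.
- red_tin: Red and white mint tin, 60 x 90 x 22 mm, lying on the counter. Leave it alone.
- bar_packet: Wrapped bar, 52 x 153 x 14 mm, lying on the counter. Leave it alone.

How it is judged:
By the outcome, as a careful person would: the job done as asked, in the order asked, and still so for the second after the job is handed in, with the robot touching nothing.
It also fails if it takes over 70 s, if anything falls off the work surface, if the arm or the gripper's body presses on something with over 40 N, if the wrist force passes 120 N, or if a joint passes its speed limit or range.

ROBOT

A 6-joint arm with a two-finger parallel gripper is mounted at the origin on a cart in front of the work surface, level with it; the furniture and walls round the work are solid. World frame = base frame: x ahead of the robot, y to its left, z up, the work surface at z = 0. Lengths are in m, angles in rad, forces in N, time in s.
With the tool pointing down it reaches from about 0.2 to 0.875 m from the base axis. Payload 3.4 kg.
Tool frame: the origin (TCP) lies between the finger pads; the fingertips stand 22 mm ahead of it and the grasp point (between the pads) lies 3 mm ahead of it; z points along the fingers, y is the direction in which the jaws open and shut (so a half turn about z gives the same grasp; the last joint's range is limited). The gripper opens to 94 mm and grips with 3 to 60 N. Pads are 16 mm wide; open, the fingers measure 119 mm over their backs; the gripper's body (75 mm by 177 mm) begins 78 mm behind the grasp point.
Start: joints at [-0.121, 0.276, 1.505, -0, 1.361, -0.121], TCP at [0.575, -0, 0.227] pointing down, gripper open.
Joint ranges: [-2.89, 2.89], [-0.75, 2.08], [0.22, 2.7], [-1.18, 4.32], [0.11, 2.71], [-2.7, 2.7]. Speed limits (rad/s): [2.57, 2.57, 3.14, 3.14, 3.14, 3.14].

INTERFACE

Orientations are given as a unit quaternion [w, x, y, z].
In Python, from station import robot gives the robot as it stands.
- The arm moves only by the shell command python3 -m crank 'ROWS' [FORCE]. ROWS is text: rows parted by semicolons, each of 7 numbers parted by spaces: the closure, from -1 (fully open) to 1 (shut), so that 0 is half open, then the shift along the tool's x, y, z in m, then the turn, a rotation vector about the tool's x, y, z in rad. A call has exactly 5 rows; each row shifts and turns the commanded pose from where the row before left it, along the tool's axes as they then stand; what a row does not reach is not made up. A row lasts 1/10 s, in which the tool goes at most 50 mm and 8.59 degrees, less where a joint would pass 70% of its speed; a pose out of reach is approached as far as the arm can. A call is refused whole if a number of a shift passes 0.05 or a number of a turn 0.15, either way. A call with a gripper value outside its range is refused whole. The fingers move at their own pace and stop on an object; FORCE is the grip in N (left out, the last holds). Time passes only in rows, so rows that do not move let the fingers close, or fill a call up. It gives the time, the measured TCP pose, the force and the opening at its end, in the units of the state.
- robot.read_state(): the state, without advancing time (a new reading comes with each control period).
- robot.grab_frame(name): name is "scene" or "side" or "wrist"; returns the picture (420x560x3 uint8, blue, green, red); there is no depth.
- robot.camera_model(name): a dict with "camera_matrix" (3x3 intrinsics, pixels), "dist" ([k1, k2, p1, p2, k3] as OpenCV has them; the pictures are not rectified), "world_to_cam" (4x4, takes a point from world to camera coordinates). Camera axes: x right, y down, z forward; pixel columns grow to the right and rows downward; lengths in m; the calibration is good to about 2 mm. A picture is of the moment at which its call begins: read the wrist's pose just before it. camera_model takes no time and is no camera call; for the wrist camera it gives the pose at the moment of the call.
- robot.job_done(): hands the job in, once; it reports no verdict.
Trained networks look in the newest picture that a camera, given by its name, has taken for a name from the list of things; names that differ only in an ending like _2 or _b are one class to them, and where a whole thing is asked for, a point or a joint stands for the part that bears it (a point fixed in the world has none). Each returns a list of dicts, best first, with "p" (0 to 1); they miss things now and then, are a little off and sometimes report something else, mostly with a low value. They report only what shows in the picture. A call takes as long as a camera call.
- robot.boxes_of(name, camera): "pixel" ([row, column] in pixels, amid what is visible of it).
The state is a dict: "time": time; "joint_pos": joint angles; "qd": joint speeds; "effort": joint torques, N m; "tcp_pos": TCP position; "tool_rot": TCP orientation; "force": force on the tool from outside, world axes, zero at the start; "torque": the same for the moment, N m; "width": finger opening in m.
Only numpy, scipy, OpenCV 4.12 (cv2) and the standard library are available. Lean on these libraries where they do the work, as an engineer would, in place of code of your own. Each camera call takes 0.05 s, during which the arm holds its last target.

## Working session

There is one attempt and no reset: what is moved stays moved. The work goes in short steps, Python scripts to look and compute and a shell command to move; the robot and the scene stay as the last step left them, time stands still between calls to the robot, and variables do not carry over. Pictures are saved under pics/ and viewed, and the job is handed in when it is done.

```bash
ls; mkdir -p pics; python3 - <<'E'
from station import robot
import cv2
s=robot.read_state();print(s)
for n in("scene","side","wrist"):
    im=robot.grab_frame(n);cv2.imwrite(f"pics/a_{n}.png",im)
    m=robot.camera_model(n);print(n,m)
    for t in("stock_button","carton","hook_grip","hook_tip","jar_red","jar_white","red_tin","bar_packet","station","bridge"):
        try:print(n,t,[(d["p"],d["pixel"]) for d in robot.boxes_of(t,n)][:3])
        except Exception as e:print(t,e)
E
```

```text
pics
{'time': 0.0, 'joint_pos': array([-1.21002906e-01,  2.76568785e-01,  1.50614033e+00, -4.05444800e-05,
        1.36072007e+00, -1.21017753e-01]), 'qd': array([ 5.43747703e-05, -6.01468224e-04,  2.36623083e-03, -9.42382673e-04,
        7.75711215e-05, -1.13878199e-04]), 'effort': array([ 1.66144628e-04, -4.04588020e+01, -2.37234324e+01,  7.02253589e-02,
        3.46444664e-02, -1.77189750e-04]), 'tcp_pos': array([5.74449173e-01, 4.52055912e-05, 2.26616813e-01]), 'tool_rot': array([-7.10723704e-04,  7.07098232e-01,  7.07114734e-01, -5.81788431e-04]), 'force': array([-0.12579418,  0.70798365, -0.24775297]), 'torque': array([-0.00389405,  0.01209748,  0.04735065]), 'width': 0.09353168338226708}
scene {'camera_matrix': array([[420.84746949,   0.        , 282.50892391],
       [  0.        , 420.84746949, 211.56327214],
       [  0.        ,   0.        ,   1.        ]]), 'dist': array([-0.04997365,  0.        ,  0.        ,  0.        ,  0.        ]), 'world_to_cam': array([[ 0.72444995, -0.68886123,  0.02534704, -0.45541054],
       [-0.26966665, -0.31705526, -0.90926116,  0.19573765
[... 1787 characters left out ...]
     ]), 'world_to_cam': array([[ 9.99999972e-01,  7.86687173e-05, -2.22330221e-04,
        -5.75022822e-01],
       [ 1.31515930e-04, -9.68548266e-01,  2.48825719e-01,
        -2.55173101e-02],
       [-1.95762750e-04, -2.48825741e-01, -9.68548250e-01,
         3.89259236e-01],
       [ 0.00000000e+00,  0.00000000e+00,  0.00000000e+00,
         1.00000000e+00]])}
wrist stock_button [(0.62, [115.5, 188.3])]
wrist carton []
wrist hook_grip [(0.95, [373.0, 248.8])]
wrist hook_tip [(0.68, [377.4, 243.9])]
wrist jar_red [(0.74, [378.4, 320.0])]
wrist jar_white []
wrist red_tin [(0.7, [378.0, 317.6])]
wrist bar_packet []
wrist station [(0.93, [117.8, 182.5])]
wrist bridge [(0.95, [117.8, 181.4])]
```

View pics/a_scene.png

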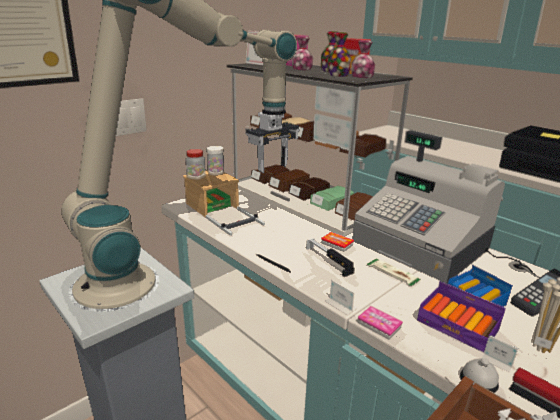

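View pics/a_side.png

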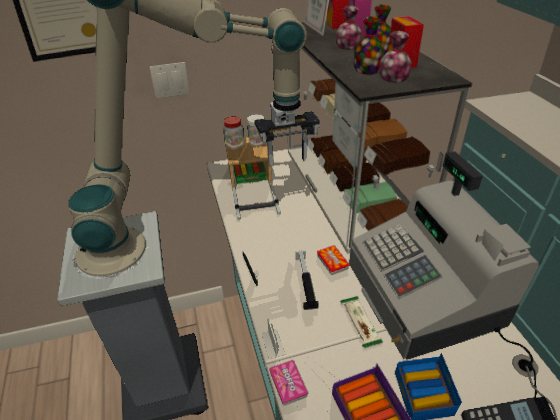

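View pics/a_wrist.png

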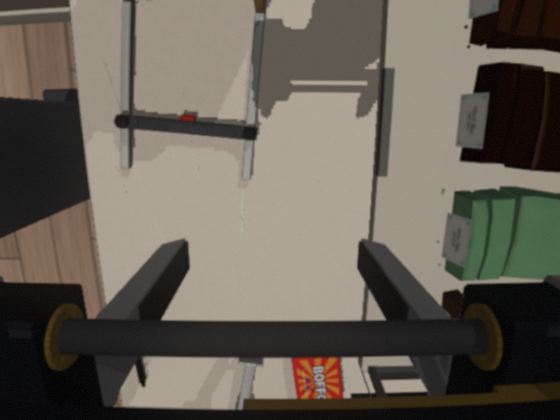

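The scene and side views show the bridge with the carton at the far left (scene 214,190), the hook mid-counter (scene 335,257; side 306,280) with its blade toward the station, and the stop bar with red button at wrist (188,118).

```bash
cat > h.py <<'E'
import numpy as np,cv2
from station import robot
from scipy.spatial.transform import Rotation as R
def ray(m,px):  # px=(col,row)
    K,d,T=m["camera_matrix"],m["dist"],m["world_to_cam"]
    u=cv2.undistortPoints(np.array([[px]],float),K,d)[0,0]
    Rm=T[:3,:3];c=-Rm.T@T[:3,3];v=Rm.T@np.array([u[0],u[1],1.]);return c,v/np.linalg.norm(v)
def onz(m,px,z):
    c,v=ray(m,px);return c+v*(z-c[2])/v[2]
def tri(obs):
    A=np.zeros((3,3));b=np.zeros(3)
    for m,px in obs:
        c,v=ray(m,px);P=np.eye(3)-np.outer(v,v);A+=P;b+=P@c
    x=np.linalg.solve(A,b);return x,[np.linalg.norm(np.cross(x-ray(m,p)[0],ray(m,p)[1])) for m,p in obs]
def proj(m,X):
    T=m["world_to_cam"];return cv2.projectPoints(np.array(X,float).reshape(-1,3),cv2.Rodrigues(T[:3,:3])[0],T[:3,3],m["camera_matrix"],m["dist"])[0].reshape(-1,2)
def st():
    s=robot.read_state();q=s["tool_rot"];Rm=R.from_quat(q[[1,2,3,0]]).as_matrix();return s,Rm
E
python3 - <<'E'
from h import *
np.set_printoptions(precision=4,suppress=True)
s,Rm=st();print(Rm)
w=robot.camera_model("wrist")
for n,p,z in[("knobL",(122,121),.023),("knobR",(250,132),.023),("railLend",(125,168),.012),("railRend",(247,178),.012),("button",(188,118),.011)]:
    print(n,onz(w,p,z))
a=cv2.imread("pics/a_scene.png");b=cv2.imread("pics/a_side.png")
for nm,im,(x0,y0,x1,y1) in[("sc_hook",a,(290,220,370,280)),("si_hook",b,(280,240,350,315)),("sc_st",a,(170,170,270,240)),("si_st",b,(215,135,290,220))]:
    cv2.imwrite(f"pics/{nm}.png",cv2.resize(im[y0:y1,x0:x1],None,fx=7,fy=7,interpolation=cv2.INTER_CUBIC))
E
```

```text
[[-0.      1.      0.0001]
 [ 1.      0.      0.    ]
 [ 0.      0.0001 -1.    ]]
knobL [0.4201 0.0729 0.023 ]
knobR [0.5516 0.0608 0.023 ]
railLend [0.4138 0.0229 0.012 ]
railRend [0.5469 0.0115 0.012 ]
button [0.4858 0.0752 0.011 ]
```

```bash
sed -n 1,3p h.py
```

```text
import numpy as np,cv2
from station import robot
from scipy.spatial.transform import Rotation as R
```

View pics/sc_hook.png

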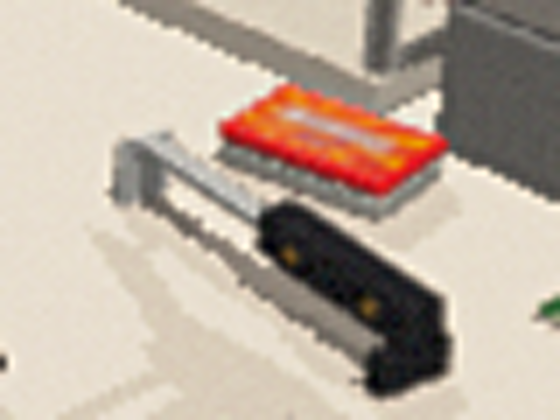

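View pics/si_hook.png

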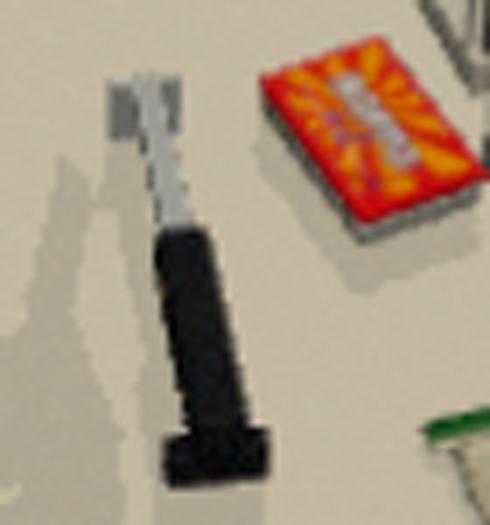

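View pics/sc_st.png

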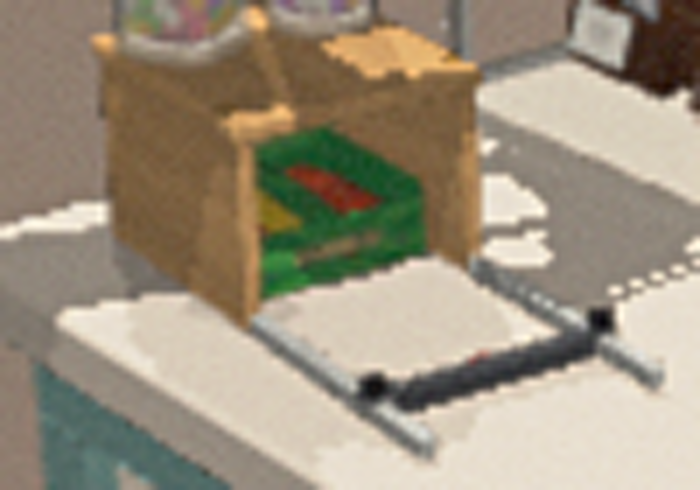

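View pics/si_st.png

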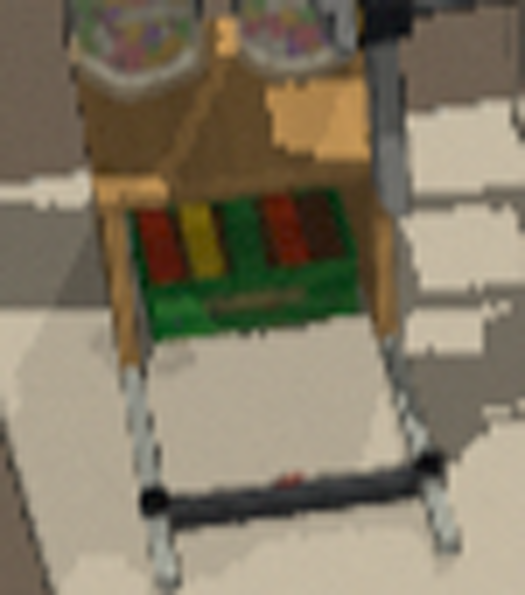

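```bash
python3 - <<'E'
from h import *
np.set_printoptions(precision=4,suppress=True)
a=robot.camera_model("scene");b=robot.camera_model("side")
S=lambda x,y:(290+x/7-.5+.07,220+y/7-.43); D=lambda x,y:(280+x/7-.43,240+y/7-.43)
print("tip",tri([(a,S(135,203)),(b,D(144,137))]),onz(b,D(144,137),0),onz(a,S(135,203),0))
print("handle fronttop",onz(b,D(184,232),.044),onz(a,S(283,208),.044),tri([(a,S(283,208)),(b,D(184,232))]))
print("rear top",onz(b,D(215,432),.044),onz(a,S(428,302),.044))
for nm,p,z in [("wallLfoot",(132,362),0),("wallRfoot",(390,338),0),("carton FL bottom",(160,340),0),("FR bottom",(362,316),0),("kL",(155,500),.023),("kR",(430,462),.023),("railLend",(168,580),.012),("railRend",(450,545),.012)]:
    print(nm,onz(b,(215+p[0]/7-.43,135+p[1]/7-.43),z))
for nm,p,z in [("wallLfoot",(245,322),0),("wallRfoot",(472,260),0),("carton FL bottom",(262,298),0),("FR bottom",(425,260),0),("kL",(373,385),.023),("kR",(600,320),.023),("railLend",(430,447),.012),("railRend",(655,373),.012)]:
    print(nm,onz(a,(170+p[0]/7-.43,170+p[1]/7-.43),z))
E
```

```text
tip (array([ 0.5467, -0.2078, -0.0038]), [np.float64(0.0008736811989001875), np.float64(0.0008736811989001476)]) [ 0.5455 -0.2101  0.    ] [ 0.5411 -0.2135  0.    ]
handle fronttop [ 0.5304 -0.3045  0.044 ] [ 0.527  -0.3095  0.044 ] (array([ 0.531 , -0.3048,  0.0419]), [np.float64(0.0016722728600157993), np.float64(0.0016722728600156562)])
rear top [ 0.5094 -0.401   0.044 ] [ 0.5129 -0.398   0.044 ]
wallLfoot [0.43   0.2138 0.    ]
wallRfoot [0.5635 0.1925 0.    ]
carton FL bottom [0.448  0.2286 0.    ]
FR bottom [0.5547 0.2165 0.    ]
kL [0.414  0.0675 0.023 ]
kR [0.5472 0.0553 0.023 ]
railLend [0.4094 0.0204 0.012 ]
railRend [0.5423 0.0045 0.012 ]
wallLfoot [0.43   0.2053 0.    ]
wallRfoot [0.5694 0.1919 0.    ]
carton FL bottom [0.4538 0.2246 0.    ]
FR bottom [0.5498 0.2085 0.    ]
kL [0.4098 0.0639 0.023 ]
kR [0.5411 0.0494 0.023 ]
railLend [0.404  0.0114 0.012 ]
railRend [0.5369 0.002  0.012 ]
```

Rough: the hook handle's centre is about (0.52, -0.35), pointing some 9° off +y; station axis about 6°. I'll move over the hook for a wrist look.

```bash
python3 -m crank '-1 -0.04 -0.006 0 0 0 0.03; -1 -0.05 -0.01 0 0 0 0.03; -1 -0.05 -0.01 0 0 0 0.03; -1 -0.05 -0.01 0 0 0 0.03; -1 -0.05 -0.01 0 0 0 0.03' 50; python3 -m crank '-1 -0.04 -0.005 0 0 0 0; -1 -0.03 0 0 0 0 0; -1 0 0 0 0 0 0; -1 0 0 0 0 0 0; -1 0 0 0 0 0 0'
python3 - <<'E'
from h import *
s,Rm=st();print(s["tcp_pos"],Rm)
im=robot.grab_frame("wrist");cv2.imwrite("pics/b_wrist.png",im)
for t in("hook_grip","hook_tip"):print(t,[(d["p"],d["pixel"]) for d in robot.boxes_of(t,"wrist")][:3])
E
```

```text
time: 2.15
tcp_pos: [0.5147, -0.2343, 0.2276]
tool_rot: [0.0, 0.758, 0.652, 0.0]
force: [0.5, -0.1, 0.4]
width: 0.0941
time: 2.65
tcp_pos: [0.5, -0.2998, 0.2274]
tool_rot: [-0.0, 0.758, 0.652, 0.0]
force: [0.0, 0.6, 0.3]
width: 0.0939
[ 0.50000808 -0.299777    0.22743852] [[ 1.48618479e-01  9.88894609e-01  8.58270735e-06]
 [ 9.88894111e-01 -1.48618413e-01  1.00186374e-03]
 [ 9.92013195e-04 -1.40408075e-04 -9.99999498e-01]]
hook_grip [(0.74, [207.1, 305.4])]
hook_tip [(0.72, [207.6, 299.1])]
```

View pics/b_wrist.png

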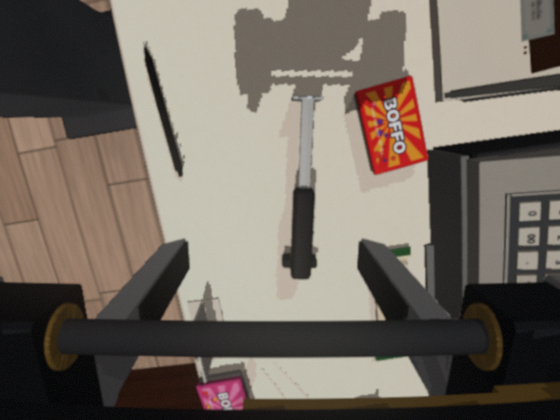

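Wrist view: hook blade top at (307,98), handle front (303,187), rear end (301,277), tin to its right.

```bash
python3 - <<'E'
from h import *
np.set_printoptions(precision=4,suppress=True)
s,Rm=st();w=robot.camera_model("wrist");a=robot.camera_model("side");b=robot.camera_model("scene")
P={}
for n,p,z in[("blade",(307,98),.034),("shaft",(306.5,130),.034),("hfront",(303.5,188),.044),("hrear",(301,276),.044)]:
    P[n]=onz(w,p,z);print(n,P[n])
print("hfront tri",tri([(w,(303.5,188)),(a,(305.9,272.7)),(b,(330,249.3))]))
d=P["hfront"]-P["hrear"];print(np.linalg.norm(d),np.degrees(np.arctan2(d[0],d[1])))
d2=P["blade"]-P["hrear"];ang=np.arctan2(d2[0],d2[1]);print(np.linalg.norm(d2),np.degrees(ang))
c=P["hrear"]+.05*np.r_[np.sin(ang),np.cos(ang),0];c2=P["blade"]-.14*np.r_[np.sin(ang),np.cos(ang),0]
print(c,c2)
t=(c+c2)/2;t[2]=.033
print("tool shift",Rm.T@(t-s["tcp_pos"]),"turn",ang-np.arctan2(Rm[0,0],Rm[1,0]))
E
```

```text
blade [ 0.5467 -0.2118  0.034 ]
shaft [ 0.5423 -0.242   0.034 ]
hfront [ 0.5314 -0.2975  0.044 ]
hrear [ 0.5168 -0.392   0.044 ]
hfront tri (array([ 0.533 , -0.3006,  0.0382]), [np.float64(0.0022566501474848536), np.float64(0.001197801267644748), np.float64(0.0033159225681595973)])
0.09564959727243513 8.786753580992643
0.1829516479937095 9.438816430016853
[ 0.525  -0.3427  0.044 ] [ 0.5238 -0.3499  0.034 ]
tool shift [-0.0426  0.0307  0.1946] turn 0.01654681976468833
```

```bash
python3 -m crank '0 -0.04 0.03 0 0 0 0.015; 0 -0.002 0 0.04 0 0 0; 0 0 0 0.04 0 0 0; 0 0 0 0.02 0 0 0; 0 0 0 0 0 0 0'
python3 - <<'E'
from h import *
np.set_printoptions(precision=4,suppress=True)
s,Rm=st();print(s["tcp_pos"],s["width"])
im=robot.grab_frame("wrist");cv2.imwrite("pics/c_wrist.png",im)
E
```

```text
time: 3.3
tcp_pos: [0.5216, -0.3445, 0.124]
tool_rot: [-0.004, 0.763, 0.647, -0.001]
force: [-0.1, 0.2, 0.2]
width: 0.0572
[ 0.5216 -0.3445  0.124 ] 0.0572047386174943
```

View pics/c_wrist.png

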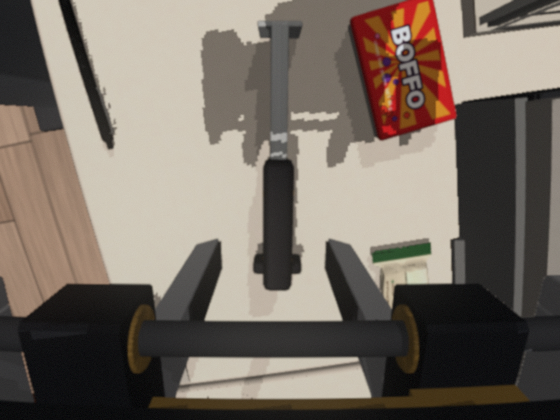

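Hook centred between the fingers; blade top at (280,28), handle from row 160 to 289.

```bash
python3 - <<'E'
from h import *
np.set_printoptions(precision=4,suppress=True)
s,Rm=st();w=robot.camera_model("wrist")
q=[onz(w,p,z) for p,z in[((280,28),.034),((279.5,160),.044),((277.5,289),.044)]]
for x in q:print(x,Rm.T@(x-s["tcp_pos"]))
E
```

```text
[ 0.5489 -0.2154  0.034 ] [0.1326 0.0047 0.0926]
[ 0.5346 -0.301   0.044 ] [0.0458 0.0045 0.0824]
[ 0.5177 -0.3969  0.044 ] [-0.0516  0.0035  0.0822]
```

```bash
python3 -m crank '0 -0.004 0.004 0.03 0 0 0.007; 0 0 0 0.03 0 0 0; 0 0 0 0.029 0 0 0; 0 0 0 0 0 0 0; 1 0 0 0 0 0 0' 50;python3 -m crank '1 0 0 0 0 0 0; 1 0 0 0 0 0 0; 1 0 0 0 0 0 0; 1 0 0 0 0 0 0; 1 0 0 0 0 0 0' 50
python3 - <<'E'
from h import *
np.set_printoptions(precision=4,suppress=True)
s,Rm=st();print(s["tcp_pos"],s["width"],s["force"])
im=robot.grab_frame("wrist");cv2.imwrite("pics/d_wrist.png",im)
E
```

```text
time: 3.85
tcp_pos: [0.5277, -0.352, 0.0402]
tool_rot: [0.001, 0.765, 0.644, 0.0]
force: [0.0, 0.3, 0.6]
width: 0.0422
time: 4.35
tcp_pos: [0.5269, -0.3522, 0.0404]
tool_rot: [0.001, 0.765, 0.644, 0.0]
force: [-2.4, 0.3, 7.1]
width: 0.0216
[ 0.5269 -0.3522  0.0404] 0.02163780299394891 [-2.3932  0.2635  7.106 ]
```

View pics/d_wrist.png

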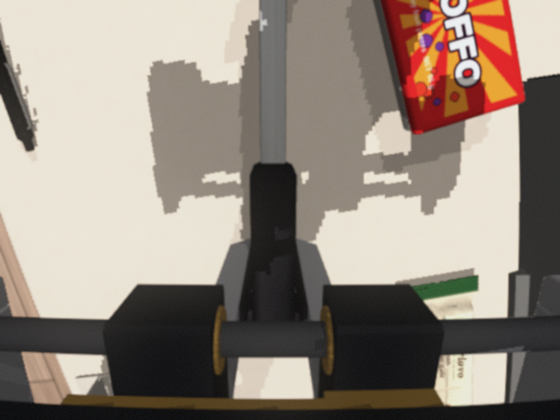

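```bash
python3 -m crank '1 0 0 -0.02 0 0 0; 1 0 0 -0.04 0 0 0; 1 0 0 -0.04 0 0 0; 1 0.03 -0.01 -0.04 0 0 -0.02; 1 0.05 -0.02 -0.03 0 0 -0.03' 50;python3 -m crank '1 0.05 -0.02 -0.03 0 0 -0.02; 1 0.05 -0.02 -0.01 0 0 0; 1 0.05 -0.02 0 0 0 0; 1 0.05 -0.01 0 0 0 0; 1 0.04 0 0 0 0 0'; python3 -m crank '1 0.02 0 0 0 0 0; 1 0 0 0 0 0 0; 1 0 0 0 0 0 0; 1 0 0 0 0 0 0; 1 0 0 0 0 0 0'
python3 - <<'E'
from h import *
np.set_printoptions(precision=4,suppress=True)
s,Rm=st();print(s["tcp_pos"],s["width"],s["force"],s["torque"]);print(Rm)
im=robot.grab_frame("wrist");cv2.imwrite("pics/e_wrist.png",im)
im=robot.grab_frame("side");cv2.imwrite("pics/e_side.png",im[100:240,190:350].repeat(1,0));cv2.imwrite("pics/e_side.png",cv2.resize(im[80:220,200:350],None,fx=5,fy=5,interpolation=cv2.INTER_CUBIC))
E
```

```text
time: 4.9
tcp_pos: [0.5139, -0.2802, 0.2053]
tool_rot: [0.003, 0.749, 0.662, 0.001]
force: [0.3, 1.3, -1.2]
width: 0.022
time: 5.4
tcp_pos: [0.4711, -0.0488, 0.2362]
tool_rot: [0.0, 0.742, 0.67, 0.0]
force: [0.7, -0.1, -1.0]
width: 0.0216
time: 5.9
tcp_pos: [0.475, -0.0325, 0.2354]
tool_rot: [0.0, 0.743, 0.67, -0.0]
force: [0.1, -0.4, -1.2]
width: 0.0217
[ 0.475  -0.0325  0.2354] 0.021676311602700282 [ 0.1001 -0.3657 -1.2004] [-0.059   0.0517 -0.0146]
[[ 0.1035  0.9946 -0.    ]
 [ 0.9946 -0.1035 -0.0004]
 [-0.0004 -0.     -1.    ]]
```

View pics/e_wrist.png

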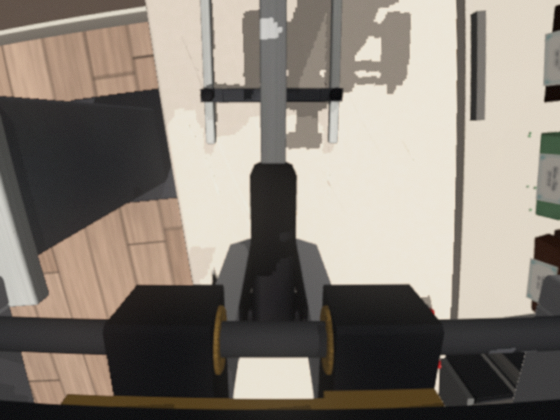

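View pics/e_side.png

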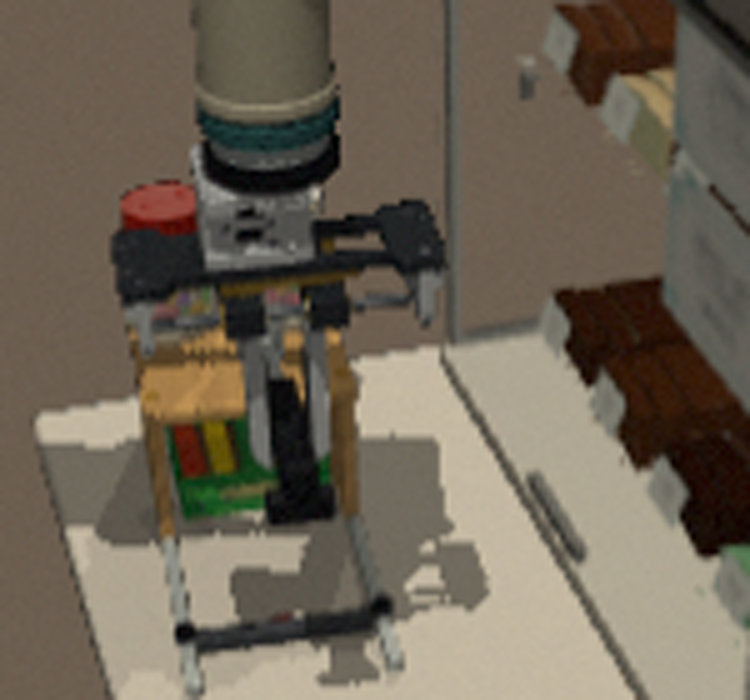

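Wrist view: bar's knobs at (207,95) and (336,95), rail ends (211,142), (333,142); hook shaft runs straight up at col 273.

```bash
python3 - <<'E'
from h import *
np.set_printoptions(precision=4,suppress=True)
s,Rm=st();w=robot.camera_model("wrist")
P={}
for n,p,z in[("kL",(206.5,94.5),.023),("kR",(336.5,95),.023),("eL",(211,142),.012),("eR",(333,142),.012),("fL",(207,20),.012),("fR",(335.5,20),.012),("barRearL",(240,101),.014),("barFrontL",(240,88),.014),("barFrontR",(300,89),.014)]:
    P[n]=onz(w,p,z);print(n,P[n])
for a,b in(("eL","fL"),("eR","fR")):
    d=P[b]-P[a];print(np.degrees(np.arctan2(d[0],d[1])))
for a,b in(("kL","kR"),("eL","eR"),("fL","fR"),("barFrontL","barFrontR")):
    d=P[b]-P[a];print(np.linalg.norm(d),np.degrees(np.arctan2(-d[1],d[0])))
E
python3 - <<'E'
import cv2
im=cv2.imread("pics/e_wrist.png");cv2.imwrite("pics/e_crop.png",cv2.resize(im[0:160,190:350],None,fx=4,fy=4,interpolation=cv2.INTER_CUBIC))
E
```

```text
kL [0.4175 0.0726 0.023 ]
kR [0.5496 0.0584 0.023 ]
eL [0.4132 0.0241 0.012 ]
eR [0.5447 0.0104 0.012 ]
fL [0.4262 0.1461 0.012 ]
fR [0.5557 0.1326 0.012 ]
barRearL [0.45   0.0631 0.014 ]
barFrontL [0.4516 0.0761 0.014 ]
barFrontR [0.5137 0.0686 0.014 ]
6.076971337886442
5.1406446469646205
0.13289521254992726 6.158731098439519
0.13214081995783294 5.9361390269772745
0.13013589873682022 5.961457505825344
0.06251260576616954 6.877037022979614
```

View pics/e_crop.png

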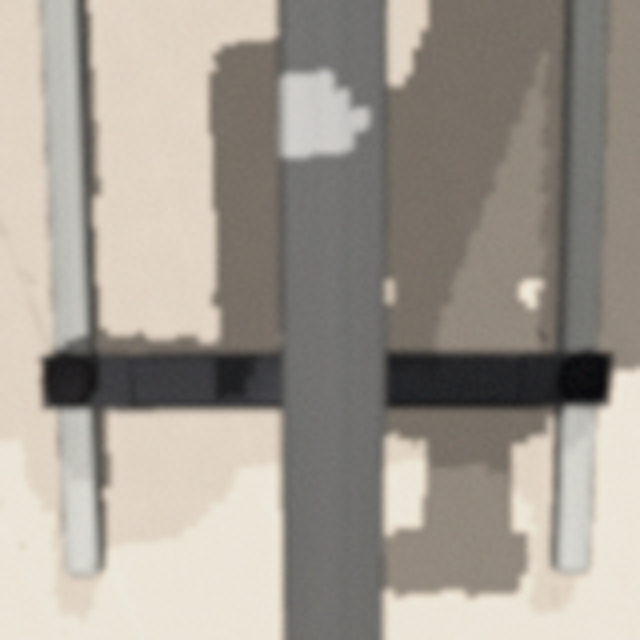

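```bash
cat > ov.py <<'E'
from h import *
O=np.array([.4965,.1863,0]);u=np.array([.103,.9947,0]);v=np.array([.9947,-.103,0])
W=lambda x,y,z:O+x*u+y*v+np.array([0,0,z])
def ov(im,m,xf,box,k,out,yc=0,car=True,shift=(0,0)):
    x0,y0,x1,y1=box
    im=cv2.resize(im[y0:y1,x0:x1],None,fx=k,fy=k,interpolation=cv2.INTER_CUBIC)
    def L(a,b,c):
        p=proj(m,[W(*a),W(*b)]);p=((p+np.array(shift)-[x0,y0]+.5)*k).astype(int);cv2.line(im,tuple(map(int,p[0])),tuple(map(int,p[1])),c,1)
    for s in(-.062,.062):
        L((-.17,s,.012),(0,s,.012),(255,0,0))
        L((-.002,s,0),(-.002,s,.106),(255,0,255))
    L((-.1145,-.062,.014),(-.1145,.062,.014),(0,255,255))
    L((-.002,-.075,.118),(-.002,.075,.118),(255,0,255))
    if car:
        a,b=yc-.055,yc+.055
        for z in(0,.037):L((xf,a,z),(xf,b,z),(255,255,255))
        L((xf+.095,a,.06),(xf+.095,b,.06),(255,255,0))
        for y in(a,b):L((xf,y,0),(xf,y,.037),(255,255,255))
    cv2.imwrite(out,im)
E
python3 - <<'E'
from ov import *
a=robot.camera_model("scene");b=robot.camera_model("side")
ia=cv2.imread("pics/a_scene.png");ib=cv2.imread("pics/a_side.png")
w=robot.camera_model("wrist")
kn=[[.4175,.0726,.023],[.5496,.0584,.023],[.4132,.0241,.012],[.5447,.0104,.012]]
print(proj(a,kn),proj(b,kn))
ov(ib,b,.03,(215,135,290,220),7,"pics/ov_si.png")
ov(ia,a,.03,(170,170,270,240),7,"pics/ov_sc.png")
E
```

```text
[[223.17753466 223.06144802]
 [255.48270682 213.82239423]
 [230.89698051 231.25379458]
 [263.25499714 221.42083782]] [[237.4346755  204.89567551]
 [276.4395663  199.89653555]
 [239.46840196 216.49892381]
 [279.06709567 211.20780053]]
```

View pics/ov_si.png

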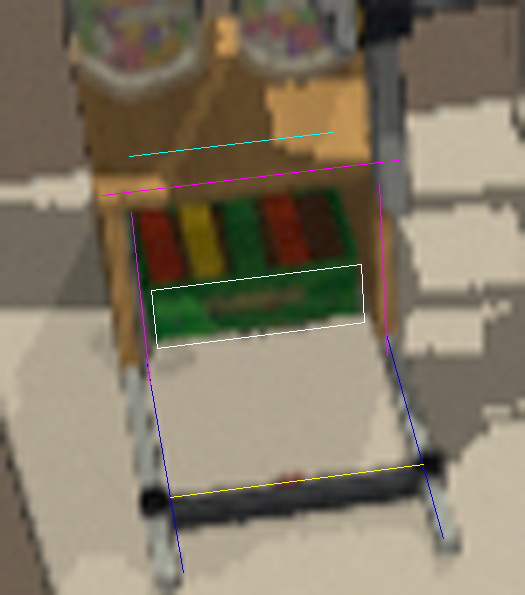

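View pics/ov_sc.png

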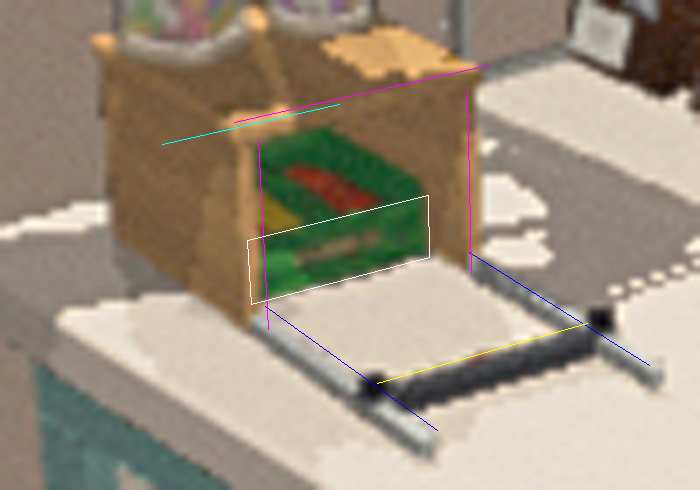

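```bash
python3 -m crank '1 0 -0.001 0.03 0 0 0; 1 0 0 0.04 0 0 0; 1 0 0 0.04 0 0 0; 1 0 0 0.03 0 0 0; 1 0 0 0 0 0 0'
python3 - <<'E'
from ov import *
np.set_printoptions(precision=4,suppress=True)
s,Rm=st();T=s["tcp_pos"];print(T,s["width"],s["force"],"stx",(T-O)@u,(T-O)@v,Rm[:,0]);
w=robot.camera_model("wrist");x=onz(w,(273,163),T[2]+.004);print("handle front tool x",Rm.T@(x-T))
for n,bx,k in(("side",(215,110,315,220),6),("scene",(160,150,280,250),6)):
    im=robot.grab_frame(n);x0,y0,x1,y1=bx
    cv2.imwrite(f"pics/f_{n}.png",cv2.resize(im[y0:y1,x0:x1],None,fx=k,fy=k,interpolation=cv2.INTER_CUBIC))
    tip=T+.141*Rm[:,0]-[0,0,.0404];print(n,tip,(proj(robot.camera_model(n),[tip])-[x0,y0]+.5)*k)
E
```

```text
time: 6.5
tcp_pos: [0.4705, -0.0312, 0.092]
tool_rot: [-0.004, 0.743, 0.67, -0.003]
force: [-1.1, 0.9, -1.1]
width: 0.0214
[ 0.4705 -0.0312  0.092 ] 0.02143416606175555 [-1.0868  0.9308 -1.0914] stx -0.21899961385990618 -0.0034453081956163445 [0.1029 0.9947 0.0009]
handle front tool x [ 0.0541  0.     -0.004 ]
side [0.485  0.1091 0.0518] [[236.4889 471.945 ]]
scene [0.485  0.1091 0.0518] [[436.5862 344.066 ]]
```

View pics/f_side.png

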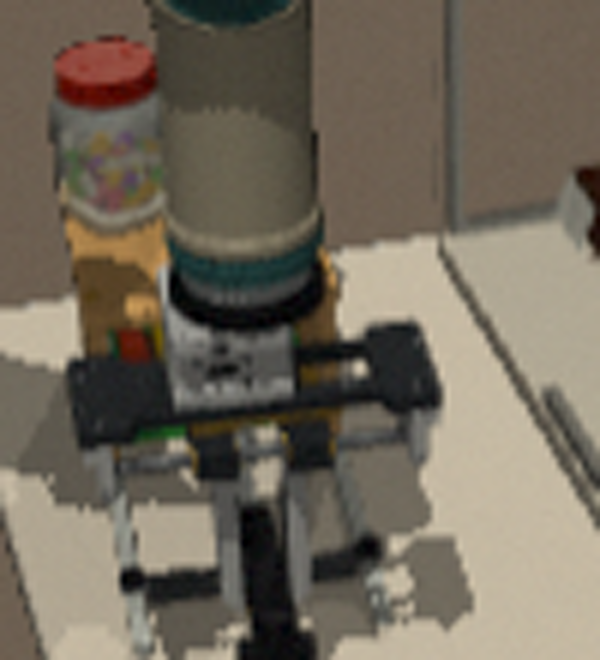

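View pics/f_scene.png

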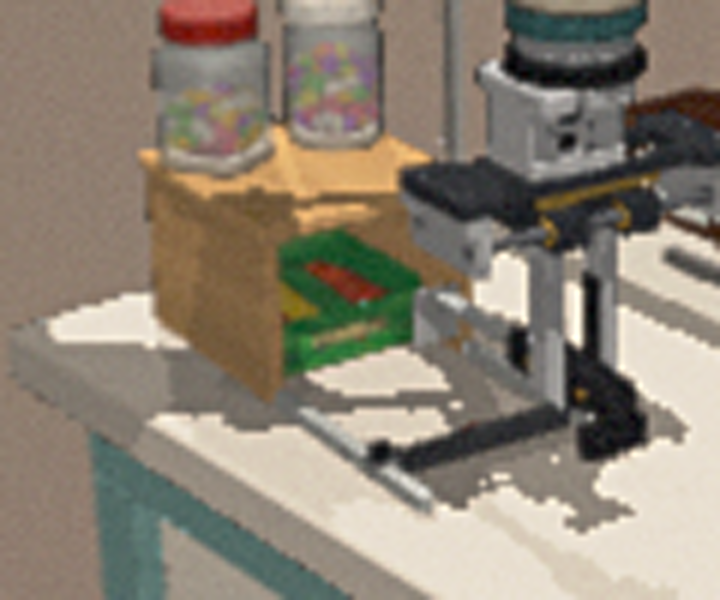

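Scene view: blade tip at crop (430,345), agreeing with the predicted (436,344). Everything is aligned; reaching in.

```bash
python3 -m crank '1 0.01 0.003 -0.002 0 0 0; 1 0.025 0 0 0 0 0; 1 0.025 0 0 0 0 0; 1 0.02 0 0 0 0 0; 1 0 0 0 0 0 0'
python3 - <<'E'
from ov import *
np.set_printoptions(precision=4,suppress=True)
s,Rm=st();T=s["tcp_pos"];print(T,s["force"],"tip stx",(T-O)@u+.1425,(T-O)@v,"tipz",T[2]-.0404,Rm[:,0]);
for n,bx,k in(("scene",(160,150,280,250),6),):
    im=robot.grab_frame(n);x0,y0,x1,y1=bx
    cv2.imwrite(f"pics/g_{n}.png",cv2.resize(im[y0:y1,x0:x1],None,fx=k,fy=k,interpolation=cv2.INTER_CUBIC))
E
```

```text
time: 7.1
tcp_pos: [0.487, 0.0504, 0.0997]
tool_rot: [0.001, 0.741, 0.671, 0.002]
force: [0.3, -0.7, -1.4]
width: 0.022
[0.487  0.0504 0.0997] [ 0.2541 -0.7388 -1.4316] tip stx 0.00631359601813733 0.004531727724320206 tipz 0.05929307401547517 [0.0992 0.9951 0.0014]
```

View pics/g_scene.png

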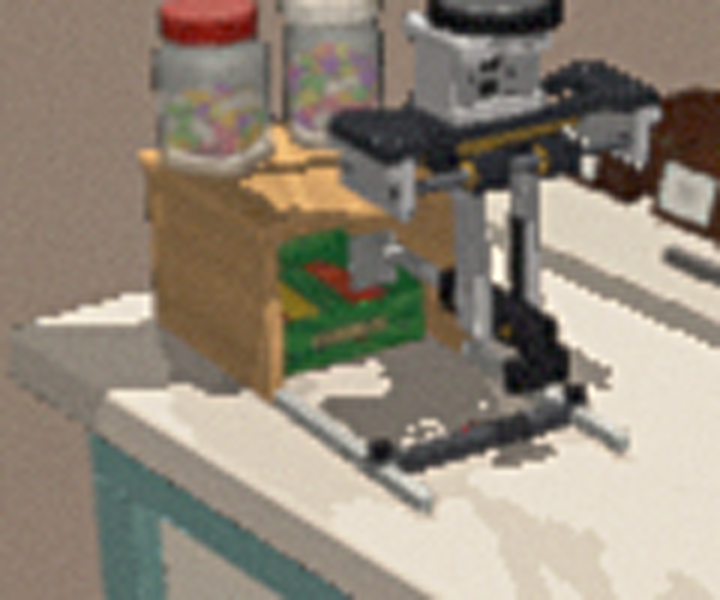

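```bash
python3 -m crank '1 0.01 -0.003 0.002 0 0 0; 1 0.015 0 0 0 0 0; 1 0.015 0 0 0 0 0; 1 0.01 0 0 0 0 0; 1 0.004 0 0 0 0 0'; python3 -m crank '1 0 0 0 0 0 0; 1 0 0 0 0 0 0; 1 0 0 0 0 0 0; 1 0 0 0 0 0 0; 1 0 0 0 0 0 0'
python3 - <<'E'
from ov import *
np.set_printoptions(precision=4,suppress=True)
s,Rm=st();T=s["tcp_pos"];print(T,s["force"],"tip stx",(T-O)@u+.1425,(T-O)@v,"tipz",T[2]-.0404,Rm[:,0]);
for n,bx,k in(("scene",(160,150,280,250),6),("side",(205,110,315,220),6)):
    im=robot.grab_frame(n);x0,y0,x1,y1=bx
    cv2.imwrite(f"pics/h_{n}.png",cv2.resize(im[y0:y1,x0:x1],None,fx=k,fy=k,interpolation=cv2.INTER_CUBIC))
E
```

```text
time: 7.65
tcp_pos: [0.4877, 0.1026, 0.0957]
tool_rot: [0.0, 0.742, 0.67, 0.0]
force: [-0.4, 0.0, -2.2]
width: 0.0215
time: 8.15
tcp_pos: [0.4876, 0.1017, 0.0955]
tool_rot: [0.0, 0.742, 0.67, -0.0]
force: [-0.5, 0.8, -2.0]
width: 0.022
[0.4876 0.1017 0.0955] [-0.4721  0.8058 -2.0423] tip stx 0.05742722705397699 -0.0001802369474361283 tipz 0.05510282102399631 [ 0.1023  0.9948 -0.0001]
```

View pics/h_scene.png

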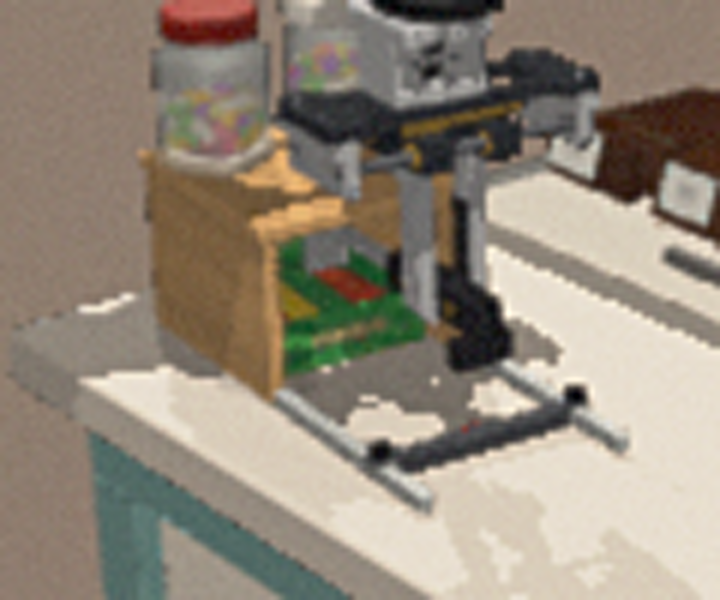

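View pics/h_side.png

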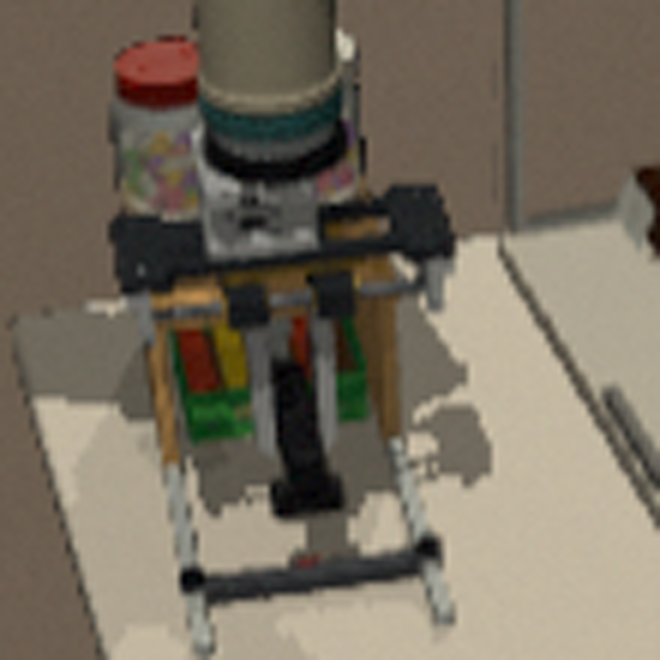

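Scene view: blade's lower edge at crop (328,267) is inside the carton's outline, behind the front wall. Lowering.

```bash
python3 -m crank '1 0.002 0 0.005 0 0 0; 1 0 0 0.006 0 0 0; 1 0 0 0.006 0 0 0; 1 0 0 0.004 0 0 0; 1 0 0 0 0 0 0'; python3 - <<'E'
from ov import *
np.set_printoptions(precision=4,suppress=True)
s,Rm=st();T=s["tcp_pos"];print(T,s["force"],"tip stx",(T-O)@u+.1425,(T-O)@v,"tipz",T[2]-.0404,Rm[:,0]);
E
python3 -m crank '1 0 0 0.004 0 0 0; 1 0 0 0.003 0 0 0; 1 0 0 0.002 0 0 0; 1 0 0 0 0 0 0; 1 0 0 0 0 0 0'; python3 - <<'E'
from ov import *
np.set_printoptions(precision=4,suppress=True)
s,Rm=st();T=s["tcp_pos"];print(T,s["force"],"tip stx",(T-O)@u+.1425,(T-O)@v,"tipz",T[2]-.0404,Rm[:,0]);
for n,bx,k in(("scene",(160,150,280,250),6),):
    im=robot.grab_frame(n);x0,y0,x1,y1=bx
    cv2.imwrite(f"pics/i_{n}.png",cv2.resize(im[y0:y1,x0:x1],None,fx=k,fy=k,interpolation=cv2.INTER_CUBIC))
E
```

```text
time: 8.75
tcp_pos: [0.4871, 0.104, 0.0736]
tool_rot: [-0.001, 0.742, 0.67, -0.001]
force: [-0.3, 0.6, -1.8]
width: 0.0215
[0.4871 0.104  0.0736] [-0.2604  0.6256 -1.7966] tip stx 0.05962608582124487 -0.0008853529156375436 tipz 0.03319167302878944 [ 0.1017  0.9948 -0.0004]
time: 9.25
tcp_pos: [0.4878, 0.104, 0.0655]
tool_rot: [0.0, 0.742, 0.67, 0.0]
force: [-0.9, 0.0, -1.9]
width: 0.0216
[0.4878 0.104  0.0655] [-0.8549  0.0453 -1.9077] tip stx 0.05977756365117279 -0.00015168818004471698 tipz 0.025127930264056457 [0.1018 0.9948 0.    ]
```

View pics/i_scene.png

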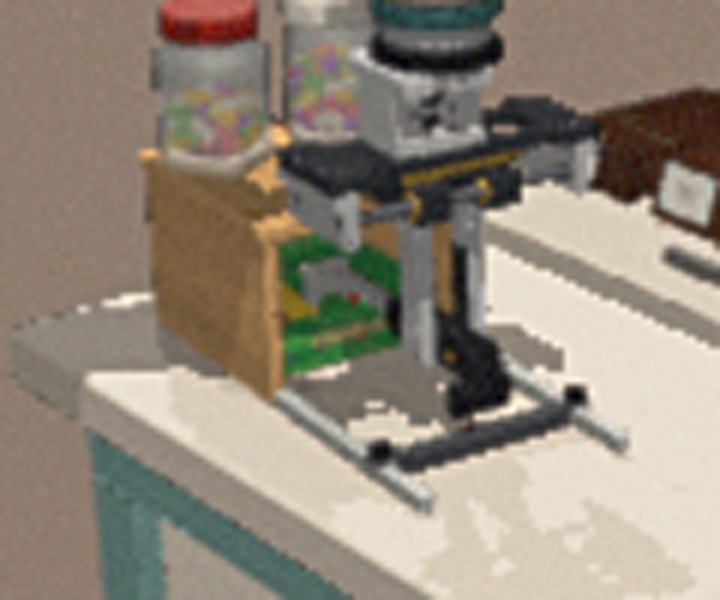

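The scene view shows the blade sunk in the carton (crop 335,285) behind the front wall, with no vertical contact force. Pulling.

```bash
python3 -m crank '1 -0.005 0 0 0 0 0; 1 -0.005 0 0 0 0 0; 1 -0.005 0 0 0 0 0; 1 -0.005 0 0 0 0 0; 1 -0.005 0 0 0 0 0';python3 -m crank '1 -0.008 0 0 0 0 0; 1 -0.01 0 0 0 0 0; 1 -0.01 0 0 0 0 0; 1 -0.01 0 0 0 0 0; 1 -0.01 0 0 0 0 0'; python3 - <<'E'
from ov import *
np.set_printoptions(precision=4,suppress=True)
s,Rm=st();T=s["tcp_pos"];print(T,s["force"],"pull",s["force"]@u,"tip stx",(T-O)@u+.1425,(T-O)@v,"tipz",T[2]-.0404,Rm[:,0]);
for n,bx,k in(("scene",(160,150,280,250),6),):
    im=robot.grab_frame(n);x0,y0,x1,y1=bx
    cv2.imwrite(f"pics/j_{n}.png",cv2.resize(im[y0:y1,x0:x1],None,fx=k,fy=k,interpolation=cv2.INTER_CUBIC))
E
```

```text
time: 9.8
tcp_pos: [0.4851, 0.0788, 0.0655]
tool_rot: [-0.0, 0.742, 0.67, 0.0]
force: [0.1, 2.3, -1.4]
width: 0.0219
time: 10.3
tcp_pos: [0.4802, 0.0305, 0.0655]
tool_rot: [0.0, 0.742, 0.67, 0.0]
force: [0.2, 1.9, -1.9]
width: 0.0212
[0.4802 0.0305 0.0655] [ 0.2364  1.9231 -1.9118] pull 1.9372746112851034 tip stx -0.014169305957488582 -0.0001461979657094081 tipz 0.02512231107127392 [0.1021 0.9948 0.    ]
```

View pics/j_scene.png

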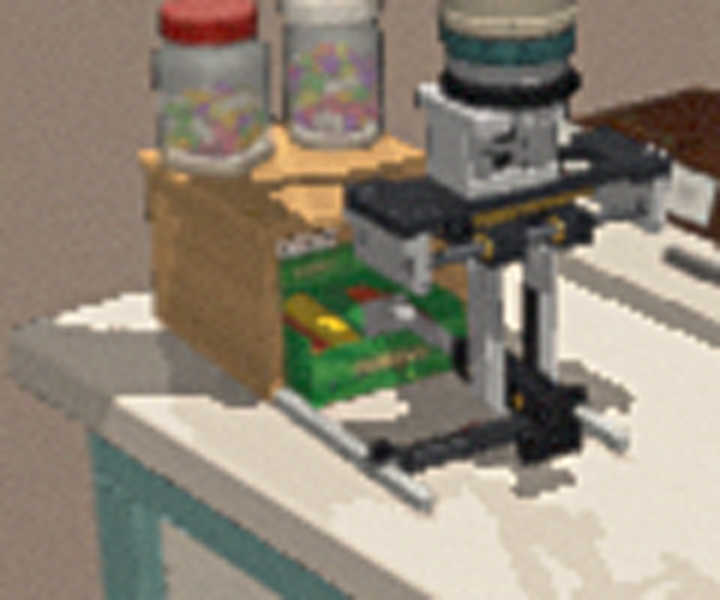

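The carton is coming out (its front now at crop 385,370); pull force about 2 N. Continuing to ~20 mm short.

```bash
python3 -m crank '1 -0.01 0 0 0 0 0; 1 -0.012 0 0 0 0 0; 1 -0.012 0 0 0 0 0; 1 -0.012 0 0 0 0 0; 1 -0.012 0 0 0 0 0';python3 -m crank '1 -0.006 0 0 0 0 0; 1 -0.004 0 0 0 0 0; 1 -0.003 0 0 0 0 0; 1 -0.002 0 0 0 0 0; 1 -0.001 0 0 0 0 0'; python3 - <<'E'
from ov import *
np.set_printoptions(precision=4,suppress=True)
s,Rm=st();T=s["tcp_pos"];print(T,s["force"],"pull",s["force"]@u,"tip stx",(T-O)@u+.1425,(T-O)@v,"tipz",T[2]-.0404,Rm[:,0]);
for n,bx,k in(("scene",(160,150,280,250),6),):
    im=robot.grab_frame(n);x0,y0,x1,y1=bx
    cv2.imwrite(f"pics/k_{n}.png",cv2.resize(im[y0:y1,x0:x1],None,fx=k,fy=k,interpolation=cv2.INTER_CUBIC))
im=robot.grab_frame("wrist");cv2.imwrite("pics/k_wrist.png",im)
E
```

```text
time: 10.85
tcp_pos: [0.4742, -0.0274, 0.0655]
tool_rot: [-0.0, 0.742, 0.67, -0.0]
force: [0.6, 1.0, -1.8]
width: 0.0218
time: 11.35
tcp_pos: [0.4728, -0.0422, 0.0655]
tool_rot: [-0.0, 0.742, 0.67, 0.0]
force: [-0.1, 1.1, -1.9]
width: 0.0216
[ 0.4728 -0.0422  0.0655] [-0.1271  1.098  -1.9487] pull 1.0791054206309507 tip stx -0.08720311258446622 -5.6027195903216606e-05 tipz 0.02506880163409849 [0.1017 0.9948 0.0001]
```

View pics/k_scene.png

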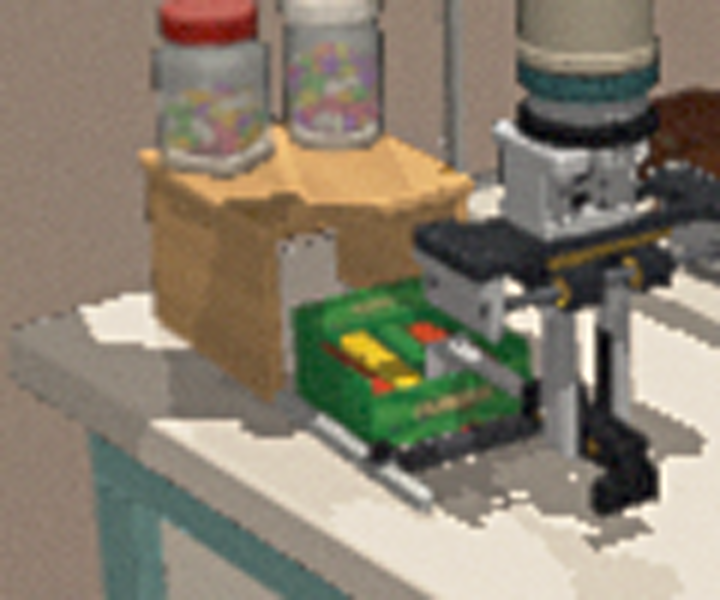

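View pics/k_wrist.png

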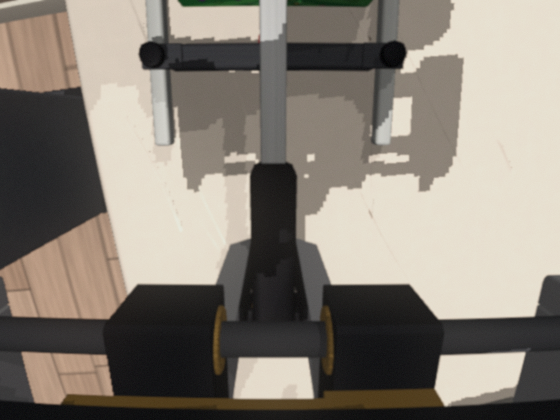

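```bash
python3 - <<'E'
from ov import *
w=robot.camera_model("wrist")
for p,z in[((230,43),.014),((320,43),.014),((220,5.5),.037),((330,5.5),.037),((220,5.5),.0),((151,54),.023),((393,54),.023)]:
    x=onz(w,p,z);print(p,(x-O)@u,(x-O)@v)
E
```

```text
(230, 43) -0.11504688600539763 -0.02420711374456682
(320, 43) -0.11494472178723068 0.026113326629667293
(220, 5.5) -0.10230278287387642 -0.026080300332712778
(330, 5.5) -0.1021899579910018 0.02766626504199615
(220, 5.5) -0.09121219018747066 -0.03130385373880722
(151, 54) -0.12196262012396647 -0.06622203916653004
(393, 54) -0.12176541241667983 0.06480496576303178
```

Gap to the bar is ~24 mm by wrist image, agreeing with the kinematics (face −0.115, front wall −0.091).

```bash
python3 -m crank '1 -0.004 0 0 0 0 0; 1 -0.004 0 0 0 0 0; 1 -0.004 0 0 0 0 0; 1 -0.004 0 0 0 0 0; 1 -0.002 0 0 0 0 0';python3 -m crank '1 -0.001 0 0 0 0 0; 1 -0.001 0 0 0 0 0; 1 -0.001 0 0 0 0 0; 1 0 0 0 0 0 0; 1 0 0 0 0 0 0'; python3 - <<'E'
from ov import *
np.set_printoptions(precision=4,suppress=True)
s,Rm=st();T=s["tcp_pos"];print(T,s["force"],"pull",s["force"]@u,"tip stx",(T-O)@u+.1425,(T-O)@v,"tipz",T[2]-.0404,Rm[:,0]);
E
```

```text
time: 11.95
tcp_pos: [0.4709, -0.0606, 0.0655]
tool_rot: [0.0, 0.742, 0.67, 0.0]
force: [0.9, 1.4, -1.9]
width: 0.0216
time: 12.45
tcp_pos: [0.4707, -0.0632, 0.0655]
tool_rot: [0.0, 0.742, 0.67, -0.0]
force: [0.3, 0.3, -1.6]
width: 0.0214
[ 0.4707 -0.0632  0.0655] [ 0.2884  0.2993 -1.581 ] pull 0.327457281680792 tip stx -0.10836366287971025 2.505339823011299e-05 tipz 0.025135382646886632 [ 0.1016  0.9948 -0.0003]
```

```bash
python3 -m crank '1 -0.0005 0 0 0 0 0; 1 -0.0005 0 0 0 0 0; 1 -0.0005 0 0 0 0 0; 1 0 0 0 0 0 0; 1 0 0 0 0 0 0';  python3 -c "
from ov import *
s,Rm=st();T=s['tcp_pos'];print(s['force']@u,(T-O)@u+.1425)"
```

```text
time: 12.95
tcp_pos: [0.4705, -0.0646, 0.0655]
tool_rot: [0.0, 0.742, 0.67, 0.0]
force: [-0.4, 1.4, -1.8]
width: 0.0212
1.3152012692225215 -0.10972904623604782
```

```bash
python3 -m crank '1 -0.0005 0 0 0 0 0; 1 -0.0005 0 0 0 0 0; 1 0 0 0 0 0 0; 1 0 0 0 0 0 0; 1 0 0 0 0 0 0';  python3 -c "
from ov import *
s,Rm=st();T=s['tcp_pos'];print(s['force']@u,(T-O)@u+.1425)"
```

```text
time: 13.45
tcp_pos: [0.4703, -0.0651, 0.0654]
tool_rot: [-0.0, 0.742, 0.67, 0.0]
force: [1.1, 5.0, -2.9]
width: 0.0215
5.047927108924665 -0.1102774158498028
```

Contact felt (5 N); a little more for ~8 N, then hold.

```bash
python3 -m crank '1 -0.0003 0 0 0 0 0; 1 0 0 0 0 0 0; 1 0 0 0 0 0 0; 1 0 0 0 0 0 0; 1 0 0 0 0 0 0';  python3 -c "
from ov import *
s,Rm=st();T=s['tcp_pos'];print(s['force']@u,(T-O)@u+.1425)"
```

```text
time: 13.95
tcp_pos: [0.4703, -0.0651, 0.0654]
tool_rot: [-0.001, 0.742, 0.67, 0.0]
force: [1.9, 5.9, -2.4]
width: 0.0218
6.089793365859498 -0.11031350848677388
```

```bash
python3 -m crank '1 -0.0003 0 0 0 0 0; 1 0 0 0 0 0 0; 1 0 0 0 0 0 0; 1 0 0 0 0 0 0; 1 0 0 0 0 0 0';  python3 -c "
from ov import *
s,Rm=st();T=s['tcp_pos'];print(s['force']@u,(T-O)@u+.1425)"
```

```text
time: 14.45
tcp_pos: [0.4703, -0.0652, 0.0653]
tool_rot: [-0.001, 0.742, 0.67, 0.001]
force: [1.3, 7.4, -3.2]
width: 0.0215
7.510209498951595 -0.11037776300890115
```

```bash
python3 -c "
from ov import *
for n,bx,k in(('scene',(160,150,280,250),6),):
    im=robot.grab_frame(n);x0,y0,x1,y1=bx
    cv2.imwrite(f'pics/l_{n}.png',cv2.resize(im[y0:y1,x0:x1],None,fx=k,fy=k,interpolation=cv2.INTER_CUBIC))
s,Rm=st();print(s['force']@u)
im=robot.grab_frame('wrist');cv2.imwrite('pics/l_wrist.png',im)
s,Rm=st();print(s['force']@u)
"
```

```text
7.233096878167015
6.6147508270511555
```

View pics/l_scene.png

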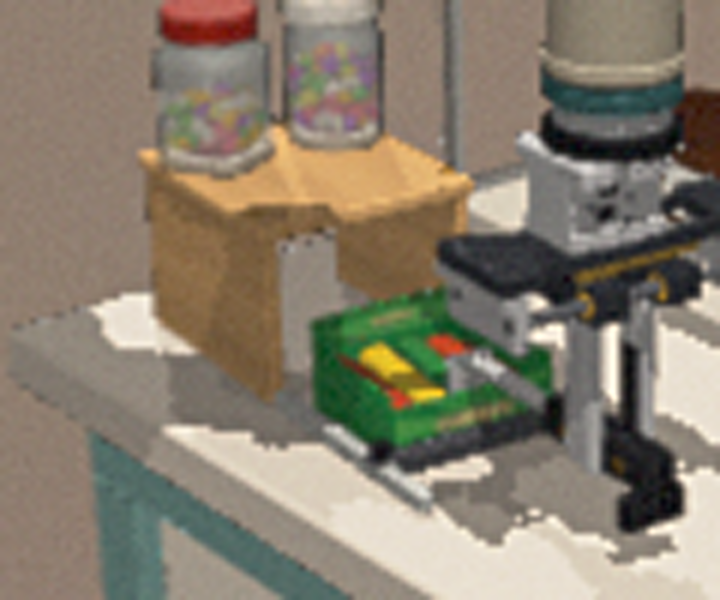

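View pics/l_wrist.png

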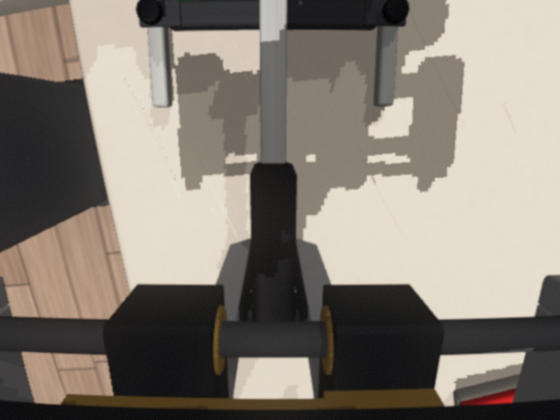

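Scene view: carton front lies flush along the bar (crop 400–550, 440). Holding at ~8 N.

```bash
python3 -m crank '1 -0.0002 0 0 0 0 0; 1 0 0 0 0 0 0; 1 0 0 0 0 0 0; 1 0 0 0 0 0 0; 1 0 0 0 0 0 0'; for i in 1 2 3; do python3 -m crank '1 0 0 0 0 0 0; 1 0 0 0 0 0 0; 1 0 0 0 0 0 0; 1 0 0 0 0 0 0; 1 0 0 0 0 0 0';  python3 -c "
from ov import *
s,Rm=st();T=s['tcp_pos'];print(s['force']@u,(T-O)@u+.1425)"; done
```

```text
time: 15.05
tcp_pos: [0.4702, -0.0652, 0.0653]
tool_rot: [-0.001, 0.743, 0.67, 0.001]
force: [1.0, 7.0, -2.9]
width: 0.0216
time: 15.55
tcp_pos: [0.4702, -0.0653, 0.0653]
tool_rot: [-0.001, 0.743, 0.67, 0.001]
force: [0.8, 7.6, -3.0]
width: 0.0211
7.68918627954566 -0.11042979834342445
time: 16.05
tcp_pos: [0.4702, -0.0653, 0.0653]
tool_rot: [-0.001, 0.743, 0.67, 0.001]
force: [1.3, 6.9, -3.6]
width: 0.0218
7.017272844947105 -0.1104333390169969
time: 16.55
tcp_pos: [0.4702, -0.0653, 0.0653]
tool_rot: [-0.001, 0.743, 0.67, 0.001]
force: [-0.1, 6.6, -3.5]
width: 0.0217
6.535828112608187 -0.11043020924538252
```

```bash
python3 -m crank '1 -0.0004 0 0 0 0 0; 1 0 0 0 0 0 0; 1 0 0 0 0 0 0; 1 0 0 0 0 0 0; 1 0 0 0 0 0 0'; for i in 1 2 3; do python3 -m crank '1 0 0 0 0 0 0; 1 0 0 0 0 0 0; 1 0 0 0 0 0 0; 1 0 0 0 0 0 0; 1 0 0 0 0 0 0';  python3 -c "
from ov import *
s,Rm=st();T=s['tcp_pos'];print(s['force']@u,(T-O)@u+.1425)"; done
```

```text
time: 17.05
tcp_pos: [0.4701, -0.0654, 0.0652]
tool_rot: [-0.001, 0.743, 0.67, 0.001]
force: [1.4, 8.1, -4.0]
width: 0.0216
time: 17.55
tcp_pos: [0.4701, -0.0653, 0.0652]
tool_rot: [-0.001, 0.743, 0.67, 0.001]
force: [1.6, 7.0, -3.8]
width: 0.0218
7.08545535447108 -0.11052785844227622
time: 18.05
tcp_pos: [0.4701, -0.0653, 0.0652]
tool_rot: [-0.001, 0.743, 0.67, 0.001]
force: [1.3, 7.9, -2.8]
width: 0.0216
7.951041801435939 -0.1105194849856225
time: 18.55
tcp_pos: [0.4702, -0.0654, 0.0652]
tool_rot: [-0.001, 0.743, 0.67, 0.001]
force: [2.4, 8.4, -3.6]
width: 0.0218
8.556665045368215 -0.11054573667142656
```

Held for ~3 s between 5 and 8.6 N. Unhooking: ease in, then lift.

```bash
python3 -m crank '1 0.001 0 0 0 0 0; 1 0.001 0 0 0 0 0; 1 0.002 0 0 0 0 0; 1 0.003 0 0 0 0 0; 1 0.003 0 0 0 0 0'; python3 -m crank '1 0.001 0 0 0 0 0; 1 0 0 0 0 0 0; 1 0 0 -0.002 0 0 0; 1 0 0 -0.004 0 0 0; 1 0 0 -0.006 0 0 0'; python3 -c "
from ov import *
s,Rm=st();T=s['tcp_pos'];print(s['force'],(T-O)@u+.1425,T[2]-.0404)"
```

```text
time: 19.05
tcp_pos: [0.4714, -0.0572, 0.0657]
tool_rot: [0.0, 0.742, 0.67, -0.0]
force: [0.6, 0.2, -0.4]
width: 0.0216
time: 19.55
tcp_pos: [0.4712, -0.0559, 0.0777]
tool_rot: [-0.0, 0.742, 0.67, -0.0]
force: [0.6, -1.5, -0.8]
width: 0.022
[ 0.6149679  -1.50011624 -0.78467558] -0.10099344813386382 0.03732989451059023
```

```bash
python3 -m crank '1 0 0 -0.008 0 0 0; 1 0 0 -0.012 0 0 0; 1 0 0 -0.015 0 0 0; 1 0 0 -0.015 0 0 0; 1 0 0 -0.01 0 0 0'; python3 -c "
from ov import *
s,Rm=st();T=s['tcp_pos'];print(s['force'],(T-O)@u+.1425,T[2]-.0404)
for n,bx,k in(('scene',(160,150,280,250),6),('side',(205,130,305,220),7)):
    im=robot.grab_frame(n);x0,y0,x1,y1=bx
    cv2.imwrite(f'pics/m_{n}.png',cv2.resize(im[y0:y1,x0:x1],None,fx=k,fy=k,interpolation=cv2.INTER_CUBIC))
"
```

```text
time: 20.05
tcp_pos: [0.472, -0.056, 0.1392]
tool_rot: [0.001, 0.742, 0.67, 0.001]
force: [-0.1, 0.2, -1.3]
width: 0.0218
[-0.1110943   0.18972534 -1.33536996] -0.10107260392355902 0.09878494533047735
```

View pics/m_scene.png

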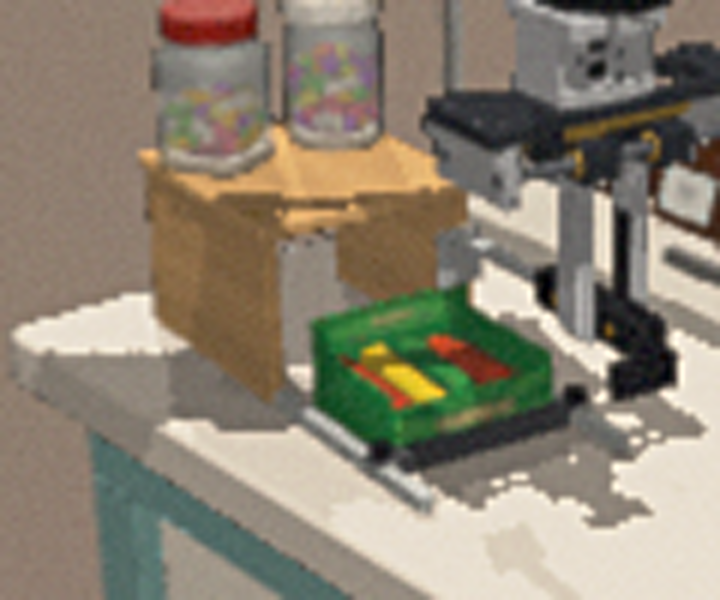

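View pics/m_side.png

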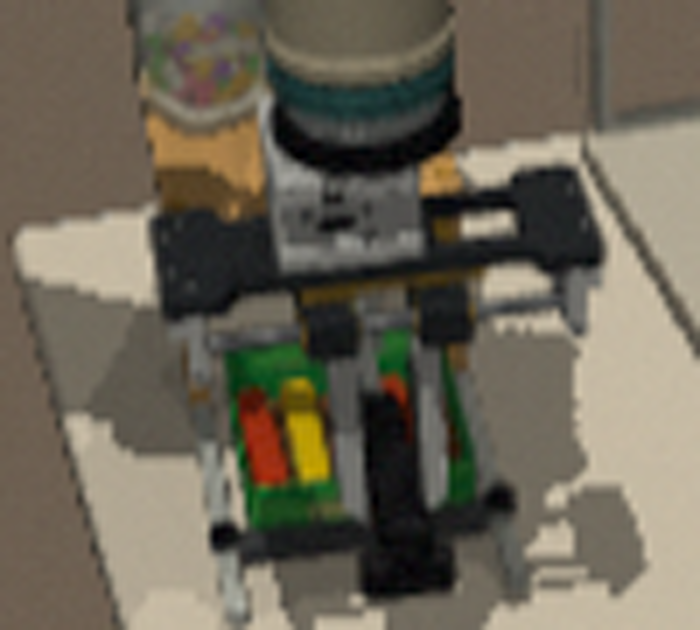

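Carton stays flush along the bar, blade clear above. Carrying the hook back to the open counter.

```bash
python3 -m crank '1 -0.02 0 0 0 0 0; 1 -0.04 0 0 0 0 0; 1 -0.05 0.01 0 0 0 0; 1 -0.05 0.02 0 0 0 0; 1 -0.05 0.02 0 0 0 0'; python3 -m crank '1 -0.04 0.02 0 0 0 0; 1 -0.02 0.002 0.01 0 0 0; 1 -0.013 0 0.02 0 0 0; 1 0 0 0.02 0 0 0; 1 0 0 0.01 0 0 0'; python3 -m crank '1 0 0 0 0 0 0; 1 0 0 0 0 0 0; 1 0 0 0 0 0 0; 1 0 0 0 0 0 0; 1 0 0 0 0 0 0';python3 -c "
from ov import *
s,Rm=st();T=s['tcp_pos'];print(s['force'],T,Rm[:,2])
im=robot.grab_frame('side');cv2.imwrite('pics/n_side.png',cv2.resize(im[130:350,200:400],None,fx=2.7,fy=2.7,interpolation=cv2.INTER_CUBIC))
im=robot.grab_frame('wrist');cv2.imwrite('pics/n_wrist.png',im)
"
```

```text
time: 20.65
tcp_pos: [0.4972, -0.263, 0.137]
tool_rot: [-0.0, 0.742, 0.67, 0.0]
force: [0.9, 0.1, -1.7]
width: 0.0214
time: 21.15
tcp_pos: [0.51, -0.3351, 0.0746]
tool_rot: [-0.003, 0.742, 0.67, -0.0]
force: [-0.9, 0.7, -1.4]
width: 0.0217
time: 21.65
tcp_pos: [0.5124, -0.3364, 0.0784]
tool_rot: [0.001, 0.742, 0.67, 0.0]
force: [0.7, -0.0, -2.3]
width: 0.0219
[ 0.65107617 -0.04985109 -2.32218775] [ 0.51242649 -0.33636122  0.07839535] [ 1.28194822e-03 -9.94343660e-04 -9.99998684e-01]
```

View pics/n_side.png

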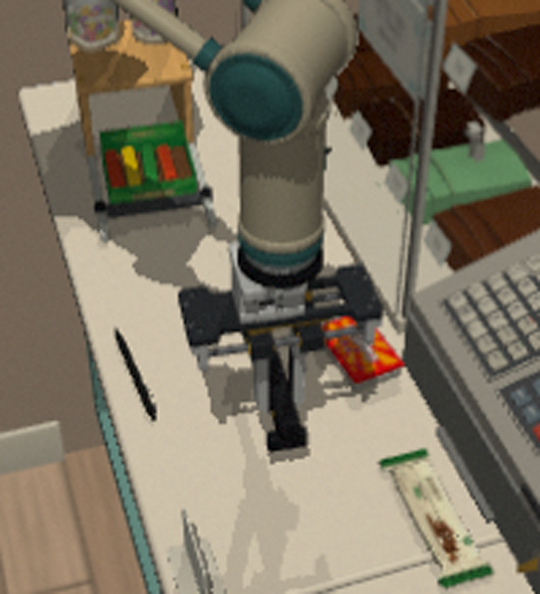

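View pics/n_wrist.png

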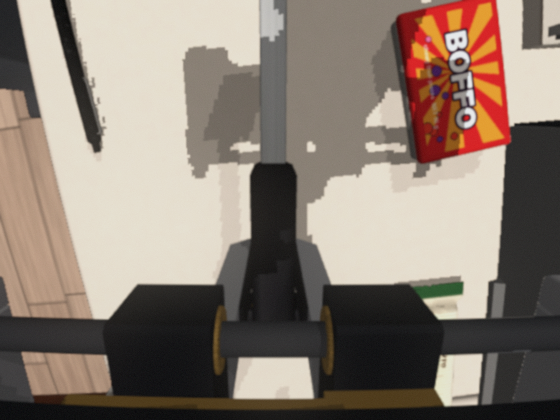

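Clear space under the hook; carton stays against the bar. Lowering to stand it down.

```bash
python3 -m crank '1 0 0 0.01 0 0 0; 1 0 0 0.01 0 0 0; 1 0 0 0.008 0 0 0; 1 0 0 0.004 0 0 0; 1 0 0 0.002 0 0 0'; python3 -m crank '1 0 0 0.001 0 0 0; 1 0 0 0.001 0 0 0; 1 0 0 0 0 0 0; 1 0 0 0 0 0 0; 1 0 0 0 0 0 0'
```

```text
time: 22.25
tcp_pos: [0.5116, -0.336, 0.0424]
tool_rot: [-0.001, 0.742, 0.67, -0.0]
force: [-0.5, 0.4, -1.4]
width: 0.0217
time: 22.75
tcp_pos: [0.5122, -0.3364, 0.0418]
tool_rot: [0.0, 0.742, 0.67, 0.0]
force: [0.2, -0.6, -2.3]
width: 0.0215
```

```bash
python3 -m crank '1 0 0 0.0005 0 0 0; 1 0 0 0.0005 0 0 0; 1 0 0 0 0 0 0; 1 0 0 0 0 0 0; 1 0 0 0 0 0 0'; python3 -m crank '1 0 0 0.0005 0 0 0; 1 0 0 0 0 0 0; 1 0 0 0 0 0 0; 1 0 0 0 0 0 0; 1 0 0 0 0 0 0'
```

```text
time: 23.25
tcp_pos: [0.512, -0.3363, 0.0405]
tool_rot: [0.0, 0.742, 0.67, 0.0]
force: [0.2, 0.2, -1.8]
width: 0.0219
time: 23.75
tcp_pos: [0.512, -0.3363, 0.0404]
tool_rot: [0.0, 0.742, 0.67, 0.0]
force: [-1.5, 0.8, 3.3]
width: 0.0214
```

Touchdown felt; releasing and rising.

```bash
python3 -m crank '0 0 0 0 0 0 0; 0 0 0 0 0 0 0; 0 0 0 0 0 0 0; 0 0 0 0 0 0 0; 0 0 0 0 0 0 0'; python3 -m crank '0 0 0 -0.01 0 0 0; 0 0 0 -0.03 0 0 0; 0 0 0 -0.04 0 0 0; 0 0 0 -0.05 0 0 0; 0 0 0 -0.05 0 0 0';python3 -m crank '0 -0.03 0 -0.02 0 0 0; 0 -0.04 0 0 0 0 0; 0 -0.04 0 0 0 0 0; 0 0 0 0 0 0 0; 0 0 0 0 0 0 0'; python3 -c "
from ov import *
im=robot.grab_frame('side');cv2.imwrite('pics/o_side.png',cv2.resize(im[100:350,200:400],None,fx=2.4,fy=2.4,interpolation=cv2.INTER_CUBIC))
cv2.imwrite('pics/o_side2.png',cv2.resize(im[130:220,215:305],None,fx=6.5,fy=6.5,interpolation=cv2.INTER_CUBIC))
im=robot.grab_frame('wrist');cv2.imwrite('pics/o_wrist.png',im)
im=robot.grab_frame('scene');cv2.imwrite('pics/o_scene.png',cv2.resize(im[150:290,160:360],None,fx=4,fy=4,interpolation=cv2.INTER_CUBIC))
"
```

```text
time: 24.25
tcp_pos: [0.512, -0.3364, 0.0399]
tool_rot: [0.0, 0.742, 0.67, 0.0]
force: [-0.8, -0.5, -0.4]
width: 0.0469
time: 24.75
tcp_pos: [0.5116, -0.336, 0.2223]
tool_rot: [0.0, 0.742, 0.67, 0.0]
force: [0.2, -1.0, 0.0]
width: 0.0475
time: 25.25
tcp_pos: [0.5004, -0.446, 0.24]
tool_rot: [-0.0, 0.743, 0.67, 0.0]
force: [-0.8, 0.7, -0.3]
width: 0.0471
```

View pics/o_side.png

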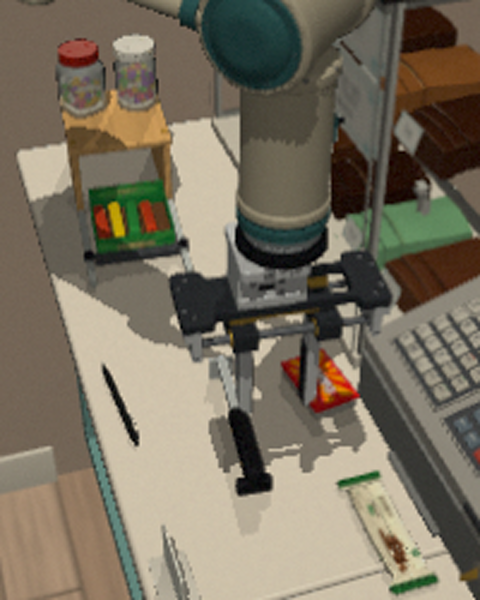

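View pics/o_side2.png

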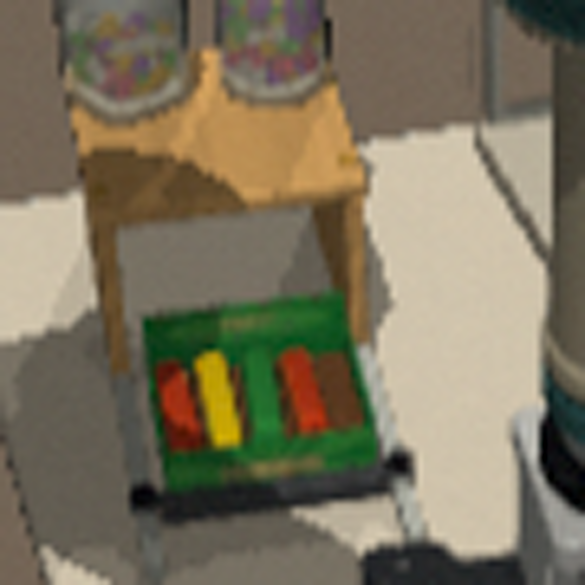

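View pics/o_scene.png

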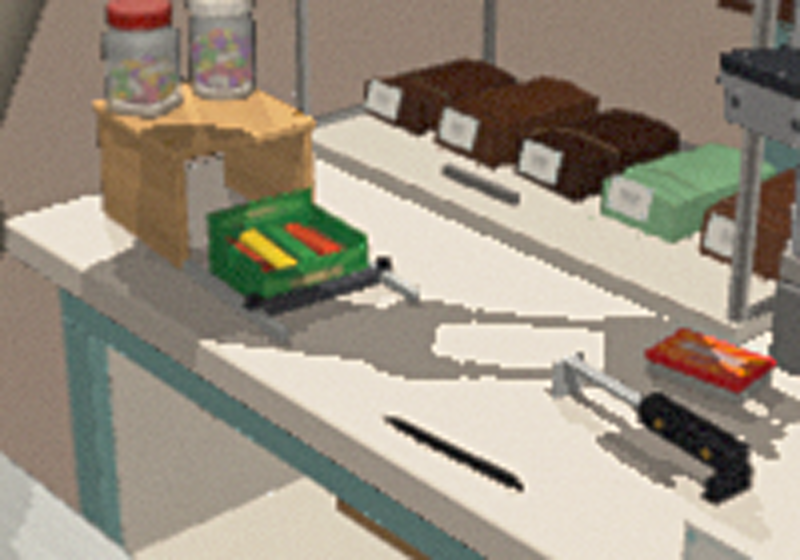

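View pics/o_wrist.png

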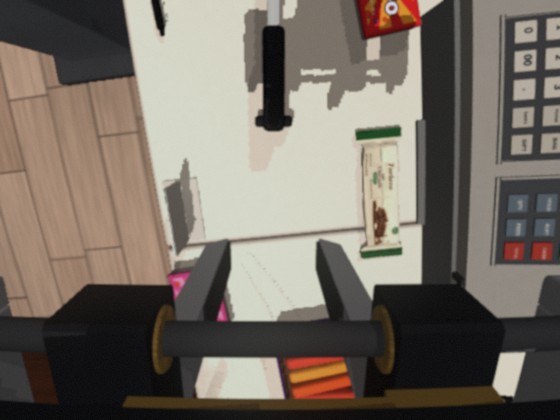

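The hook stands on the counter, carton flush in both views. One last wrist look down on the bar.

```bash
python3 -m crank '0 0.03 0 -0.01 0 0 0; 0 0.05 -0.01 0 0 0 0; 0 0.05 -0.01 0 0 0 0; 0 0.05 -0.01 0 0 0 0; 0 0.05 -0.01 0 0 0 0'; python3 -m crank '0 0.05 -0.01 0 0 0 0; 0 0.05 -0.005 0 0 0 0; 0 0.05 0 0 0 0 0; 0 0.03 0 0 0 0 0; 0 0.01 0 0 0 0 0';python3 -m crank '0 0 0 0 0 0 0; 0 0 0 0 0 0 0; 0 0 0 0 0 0 0; 0 0 0 0 0 0 0; 0 0 0 0 0 0 0'; python3 -c "
from ov import *
im=robot.grab_frame('wrist');cv2.imwrite('pics/p_wrist.png',im)
print(robot.boxes_of('stock_button','wrist')[:2])
cv2.imwrite('pics/p_crop.png',cv2.resize(im[0:170,170:370],None,fx=3.5,fy=3.5,interpolation=cv2.INTER_CUBIC))
"
```

```text
time: 25.9
tcp_pos: [0.4841, -0.2135, 0.2503]
tool_rot: [0.0, 0.742, 0.671, 0.0]
force: [0.4, 0.3, 0.6]
width: 0.047
time: 26.4
tcp_pos: [0.4884, -0.0235, 0.2506]
tool_rot: [-0.0, 0.74, 0.672, 0.001]
force: [0.4, 0.7, -0.1]
width: 0.0469
time: 26.9
tcp_pos: [0.4893, -0.0285, 0.2499]
tool_rot: [0.0, 0.743, 0.67, -0.0]
force: [-0.3, 0.3, 0.0]
width: 0.0472
[]
```

View pics/p_wrist.png

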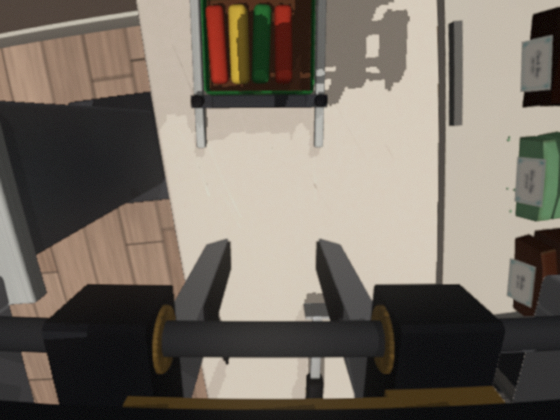

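View pics/p_crop.png

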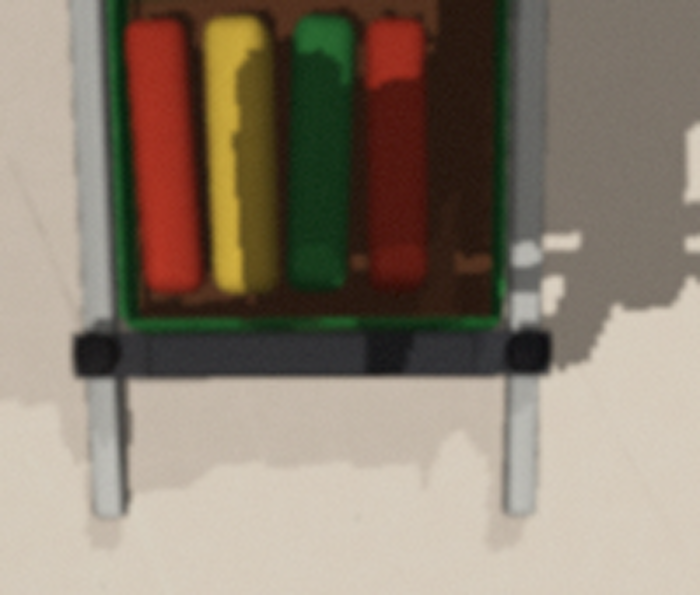

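From above, the carton's front is flush and square against the bar along its length (row ~95), with no gap and no red button showing.

```bash
python3 -c "
from station import robot
print(robot.job_done())"
```

```text
the job is handed in; nothing more can be done
None
```

I did the whole job in the order asked and handed it in at about 27 s. The hook drew the carton out against the stop bar, and it now stands on the open counter, clear of the station.

- **Pull on the bar:** After contact I kept pulling for about 5 s. My readings were between about 5 and 8.6 N, all under the 15 N limit. They were taken about every half second and carry roughly ±1 N of noise and offset.
- **Carton:** After unhooking, the last wrist view from above shows the front wall flush and square along the bar. There is no gap and no red of the button showing, so I take the button as held in. There is no direct button reading, and the detector no longer finds the button.
- **Hook:** It stands upright on its foot and blade, about 0.26 m out from the rail ends, with the blade just left of the red tin and not touching it.
- **Other things:** The jars, tin and wrapped bar look unmoved in the last pictures.
- **Checks that disagreed:** The scene and side cameras differed from the wrist camera by 4–9 mm on where the station stands. I went by the wrist view, and the contact I felt at the bar agreed with it.

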